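# Weigh the oak drying sample on the bench beam scale

### The job

Weigh the oak drying sample, the block with the wire stirrup: lift it by its wooden grip, hang the stirrup in the hook at the short end of the beam scale and lower it gently, so that the beam neither bangs over nor is pressed down, and let go. Then nudge the brass poise along the beam by light pushes on its post, without pinching it or leaning on the beam, until the beam floats level, its tip steady on the index mark, and leave it so. Do not disturb the mallet, the gouge or the offcut.

Things in the scene. Friction and masses are not known exactly. Their poses are not given: they have to be found in the camera images.
- scale: Bench beam scale, screwed down: grey base 140 x 390 x 18 mm from y = -135 to +255 mm. Origin on the table under the pivot; its y axis runs along the beam from the hook (-y) to the tip (+y), z up. Two bearing cheeks carry the pivot: 40 mm wide along y, outer faces 67 mm apart in x, tops 248 mm high. The scale is delicate: over 20 N anywhere on it is too much; the poise needs about 2.5 N.
- pivot (a point): Axis of the beam's pivot, fixed, 235 mm above the table. The beam is an aluminium bar 8 mm thick (x) and 16 mm deep, its top edge 5 mm above the pivot when level.
- trig_loop (a point): Centre of the trig loop, the slim steel frame 225 mm from the pivot that limits the swing of the beam's tip; 42 mm wide in x, its top 271 mm above the table.
- beam (a joint): Tilt of the beam (rad): 0 level, positive when the tip and poise side is up and the hook side down; stops at -0.085 and 0.085 (there with the hook empty: -0.085). Left alone it settles in about 1.5 s. Loaded, 1 mm of poise travel changes it by 0.013 rad (outward lowers the tip), so it leaves the stops only within 6.5 mm of balance. A finger on the poise holds it by friction: back off to read it.
- hook_seat (a point): Point in the hook, 90 mm from the pivot on the -y side, where the middle of the stirrup's bar (its axis) comes to rest. The hook is an upward-open steel V, 16 mm wide across the beam; its 45-degree flanks rise 12 mm above this point, their tops 16 mm before and behind it along the beam; its outer end is 19 mm from the seat. It moves with the beam: 7.7 mm up or down at the stops.
- beam_tip (a point): Tip of the pointer blade at the beam's far end, 250 mm from the pivot; moves with the beam.
- index (a point): Fixed index mark at the trig loop's tongues: the beam is level when its tip is at this height.
- poise (a joint): Position of the poise along the beam (m), growing towards the tip: 0 has its centre 45 mm from the pivot, 0.14 is farthest out. It stays where it is left (sliding friction about 2 N). Graduation: at value s it balances a hung mass of 0.129 kg + 3.29 kg/m x s; the sample weighs 0.3 to 0.53 kg.
- poise_post (a point): Top end of the poise's upright round post, 12 mm in diameter, 65 mm above the beam's pivot line (square to the beam, so it leans with it). The post stands 55 mm tall on the brass body, 30 mm across the beam and 28 mm along it, whose top is 10 mm above the pivot line.
- sample: Oak drying sample: block 70 x 70 x 90 mm with a stirrup of 6 mm wire. Origin: centre of its underside. Two legs at x = -26 and 26 mm rise from the top (z = 90) to a level bar along x at z = 170 mm; the opening, 46 mm clear and 77 mm high, lets the beam pass along the sample's y axis. Above the bar a wooden grip 34 (x) x 16 (y) x 44 mm tall, z = 188 to 232 mm. Same after half a turn.
- sample_bar (a point): Middle of the stirrup's top bar, on its axis, 170 mm above the sample's underside.
- mallet: Bystander: turned wooden carver's mallet standing on its head, 92 mm across, 185 mm tall; origin at the centre of its underside.
- gouge: Bystander: carving gouge lying flat, dark wooden handle 110 mm, 225 mm long over all along its y axis, 24 mm high; origin under the ferrule.
- offcut: Bystander: plain oak offcut 60 x 90 x 50 mm without stirrup; origin at the centre of its underside.
Mind the look-alikes: they are no part of the job. What is shaped like the sample but turquoise is not meant.

How it is judged (in metres and radians):
On the way:
1. the sample hangs by its stirrup in the hook, let go (distance between sample_bar and hook_seat below 0.01 m and height (world z) of sample above 0.045 m and angle between sample's own z axis and vertical below 0.15 rad and contact force between the fingers and sample below 0.1 N), for 0.3 s.
At the end, for the whole second after the job is handed in: The sample hangs by its stirrup in the hook (bar within 10 mm of the seat, block clear of the base, upright within 0.15 rad, slower than 50 mm/s) and the beam floats level within 0.026 rad (1.5 degrees, 6.5 mm at the tip), swinging slower than 0.06 rad/s (distance between sample_bar and hook_seat below 0.01 m and height (world z) of sample above 0.045 m and angle between sample's own z axis and vertical below 0.15 rad and value of joint beam between -0.026 and 0.026 rad and velocity of joint beam between -0.06 and 0.06 rad/s and linear speed of sample below 0.05 m/s); the robot touches nothing.
It fails at once if anything presses on the scale, its beam or its poise with more than 20 N (contact force between anything else and scale above 20 N).
It fails at once if the beam bangs over faster than 0.8 rad/s (velocity of joint beam above 0.8 rad/s or velocity of joint beam below -0.8 rad/s).
It fails at once if a bystander is moved by more than 15 mm (distance of any of mallet, gouge, offcut from where it was at the start of the episode above 0.015 m).
It also fails if it takes over 64 s, if anything falls off the work surface, if the arm or the gripper's body presses on something with over 40 N, if the wrist force passes 120 N, or if a joint passes its speed limit or range.

### The arm

A 6-joint arm with a two-finger parallel gripper is mounted at the origin on the work surface. World frame = base frame: x ahead of the robot, y to its left, z up, the work surface at z = 0. Lengths are in mm, angles in rad, forces in N, time in s.
With the tool pointing down it reaches from about 350 to 875 mm from the base axis. Payload 4.2 kg.
Tool frame: the origin (TCP) lies on the mounting face of the last link; the fingertips stand 173 mm ahead of it and the grasp point (between the pads) lies 155 mm ahead of it; z points along the fingers, y is the line along which they close (so a half turn about z gives the same grasp; the last joint's range is limited). The gripper opens to 85 mm and grips with 20 to 120 N. Pads are 22 mm wide; open, the fingers measure 114 mm over their backs; the gripper's body (76 mm by 85 mm) begins 54 mm behind the grasp point. The pads swing forward as they close: fully open they stand 13 mm farther back than shut.
Start: joints at [-1.07, 0.385, 0.008, 0, -1.194, -0.259], TCP at [149.674, -606.793, 404.712] pointing down, gripper open.
Joint ranges: [-3.14, 3.14], [-1.21, 2.06], [-1.07, 1.41], [-3.16, 2.05], [-2.99, -0.16], [-3.1, 3.1]. Speed limits (rad/s): [2.79, 2.79, 3.14, 3.14, 3.14, 3.14].

### API

Orientations are given as a unit quaternion [x, y, z, w].
In Python, from bench import arm gives the robot as it stands.
- The arm moves only by the tool carry_out, never from a script. Its argument "rows" is a list of rows, each a list of 7 numbers: the shift along the tool's x, y, z as a fraction of full scale, then the turn, a rotation vector about the tool's x, y, z as a fraction of full scale, then the opening, from -1 (shut) to 1 (fully open). A call has 1 to 12 rows; each row is the pose to reach, as a shift and turn from the pose commanded when the call began, along the tool's axes at that moment, turning the shorter way round; what a row does not reach only later rows make up. Full scale, the value 1, is 20 cm for a shift and pi rad for a turn. A row lasts 1/8 s, in which the tool goes at most 62.5 mm and 10.7 degrees, less where a joint would pass 70% of its speed; a pose out of reach is approached as far as the arm can. A call with a number of a shift or a turn outside -1 to 1 is refused whole. A call with a gripper value outside its range is refused whole. The fingers move at their own pace and stop on an object; the grip force is fixed at half the most. Time passes only in rows, so rows that repeat a pose let the fingers close. It gives the time, the measured TCP pose, the force, the opening and the grip force at its end, in the units of the state.
- arm.read_state(): the state, without advancing time (a new reading comes with each control period).
- arm.get_image(name): name is "scene" or "top" or "wrist"; returns (picture, depth): 400x640x3 uint8, red, green, blue; 400x640 float32, mm along the optical axis (not along the pixel's ray), 0 where there is no reading.
- arm.calibration(name): a dict with "mtx" (3x3 intrinsics, pixels), "cam_to_world" (4x4, takes a point from camera to world coordinates). Camera axes: x right, y up, looking along -z (the intrinsics and any distortion apply to the point x, -y, -z); pixel columns grow to the right and rows downward; lengths in mm; the calibration is good to about 2 mm. The wrist camera is an equidistant fisheye: a pixel r from the principal point sees the ray r / f radians off the axis. A picture is of the moment at which its call begins: read the wrist's pose just before it. calibration takes no time and is no camera call; for the wrist camera it gives the pose at the moment of the call.
- arm.job_done(): hands the job in; it is judged then, once.
The state is a dict: "clock": time; "joints": joint angles; "joint_vel": joint speeds; "joint_efforts": joint torques, N m; "position": TCP position; "ee_rot": TCP orientation; "contact_force": force on the tool from outside, world axes, zero at the start; "wrist_torque": the same for the moment, N m; "gripper_width": finger opening in mm; "grasp_force": force on a finger pad.
Only numpy, scipy, OpenCV 4.12 (cv2) and the standard library are available. Lean on these libraries where they do the work, as an engineer would, in place of code of your own. Each camera call takes 0.05 s, during which the arm holds its last target. There are 200 camera calls.

## Working session

There is one attempt and no reset: what is moved stays moved. The work goes in short steps, Python scripts to look and compute and a tool call to move; the robot and the scene stay as the last step left them, time stands still between calls to the robot, and variables do not carry over. Pictures are saved under pics/ and viewed, at most 10 in all, crops included, and the job is handed in when it is done.

Besides the shell and the picture viewer there is one more tool, called after "Request:" as name(argument=value, ...) on one line, values as JSON. carry_out: Moves the arm, as the interface text tells. Its arguments: {"type":"object","properties":{"rows":{"type":"array"}},"required":["rows"]}

```bash
ls; mkdir -p pics; cat > h.py <<'E'
from bench import arm
import numpy as np, cv2
def grab(n):
    im,d=arm.get_image(n); return im,d,arm.calibration(n)
def cloud(d,c):
    K=np.array(c["mtx"]);T=np.array(c["cam_to_world"])
    v,u=np.mgrid[:d.shape[0],:d.shape[1]]
    x=(u-K[0,2])/K[0,0]*d; y=(v-K[1,2])/K[1,1]*d
    P=np.stack([x,-y,-d,np.ones_like(d)],-1)@T.T
    P=P[...,:3]; P[d==0]=np.nan
    return P
E
python3 - <<'E'
from h import *
for n in("scene","top"):
    im,d,c=grab(n); np.savez(f"{n}.npz",im=im,d=d,P=cloud(d,c)); cv2.imwrite(f"pics/{n}0.png",im[...,::-1]); print(c, [k for k in c])
s=arm.read_state();print(s)
E
```

```text
pics
{'mtx': array([[371.24973199,   0.        , 322.81605219],
       [  0.        , 371.24973199, 197.43033108],
       [  0.        ,   0.        ,   1.        ]]), 'cam_to_world': array([[ 1.33475522e-02, -8.03467585e-01,  5.95198860e-01,
         1.16529530e+03],
       [ 9.99882736e-01,  6.25592656e-03, -1.39777700e-02,
        -1.07138757e+01],
       [ 7.50716478e-03,  5.95315634e-01,  8.03456868e-01,
         9.72809658e+02],
       [ 0.00000000e+00,  0.00000000e+00,  0.00000000e+00,
         1.00000000e+00]])} ['mtx', 'cam_to_world']
{'mtx': array([[518.51973663,   0.        , 325.83031012],
       [  0.        , 518.51973663, 198.19066643],
       [  0.        ,   0.        ,   1.        ]]), 'cam_to_world': array([[-9.76661560e-03,  9.93796455e-01, -1.10784558e-01,
         4.30698435e+02],
       [-9.99930113e-01, -1.04443896e-02, -5.53925852e-03,
        -1.86493801e+01],
       [-6.66197257e-03,  1.10722716e-01,  9.93829009e-01,
         1.68310270e+03],
       [ 0.00000000e+00,  0.00000000e+00,  0.00000000e+00,
         1.00000000e+00]])} ['mtx', 'cam_to_world']
{'clock': 0.1, 'joints': array([-1.07039688e+00,  3.85501886e-01,  6.76362724e-03, -4.48619816e-04,
       -1.19397076e+00, -2.58584749e-01]), 'joint_vel': array([-0.00215056, -0.00194892,  0.0023991 ,  0.00028901,  0.0022035 ,
       -0.00101861]), 'joint_efforts': array([ 1.35229784e-03, -3.93320060e+01,  1.88929993e+01,  4.19786051e+00,
       -2.58150154e-03,  1.08236313e-05]), 'position': array([ 149.65179424, -606.63984365,  403.71562884]), 'ee_rot': array([-1.20530790e-01,  9.92709107e-01,  9.65541816e-04, -1.60618595e-04]), 'contact_force': array([ 0.64185898, -0.04898796,  0.08428866]), 'wrist_torque': array([ 0.04778999, -0.01827759, -0.02799017]), 'grasp_force': 0.0, 'gripper_width': 84.9971482250547}
```

View pics/scene0.png

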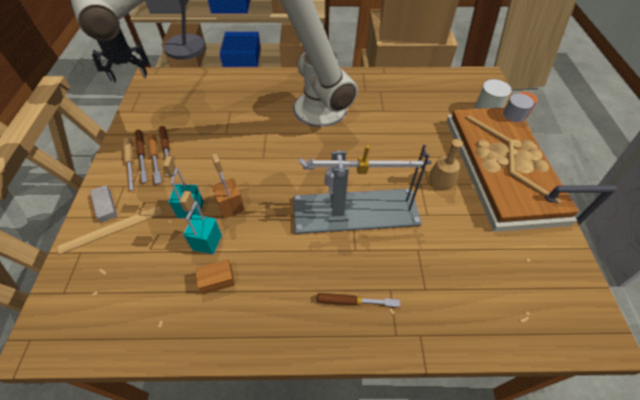

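View pics/top0.png

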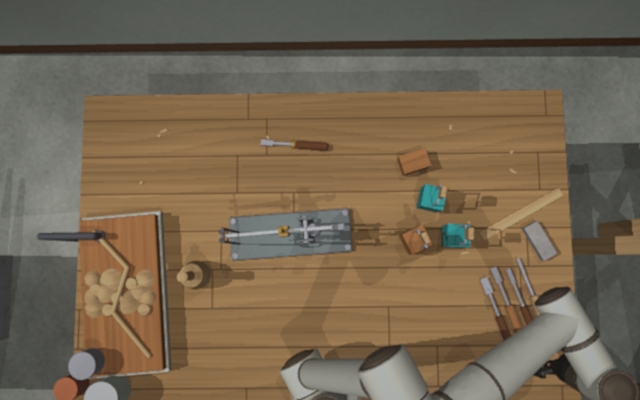

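The scene view shows the oak sample at (228,205), with turquoise look-alikes at (185,200) and (203,235). The scale is around (350,190), hook end to the left at (307,163), poise at (363,160). In the top view the sample is at (416,239), hook at about (345,228), poise at (284,231).

```bash
python3 - <<'E'
from h import *
np.set_printoptions(precision=1,suppress=True,linewidth=150)
t=np.load("top.npz");P=t["P"];im=t["im"]
hsv=cv2.cvtColor(im,cv2.COLOR_RGB2HSV)
def box(u0,u1,v0,v1,z0,z1,P=P):
    Q=P[v0:v1,u0:u1].reshape(-1,3);return Q[(Q[:,2]>z0)&(Q[:,2]<z1)]
def rect(Q):
    (c,s,a)=cv2.minAreaRect(Q[:,:2].astype(np.float32));return np.array(c),np.array(s),a,len(Q)
print("table z",np.nanmedian(P[300:330,200:260,2]))
print("base",rect(box(215,365,200,265,10,26)))
for n,f in(("beam",(215,365,215,250,222,252)),("cheek",(290,330,205,255,242,256)),("poise",(270,300,215,245,240,320)),("sample top",(395,440,220,255,80,100)),("grip",(395,440,220,255,180,245)),("loop",(212,235,215,250,255,285)),("tq1",(415,480,180,215,80,250)),("tq2",(440,515,220,250,80,250)),("mallet",(170,215,255,295,60,200)),("offcut",(390,435,145,180,40,60))):
    Q=box(*f)
    if len(Q)>2: print(n,rect(Q),Q.min(0),Q.max(0))
s=np.load("scene.npz")["P"]
for n,f in(("sS top",(205,250,175,220,80,100)),("sS grip",(205,235,150,190,185,240)),("S beam",(295,435,150,175,215,252)),("S poise",(352,375,145,175,240,320)),("S base",(285,430,185,240,10,26)),("S cheek",(325,352,145,165,240,256)),("S loop",(405,435,140,165,255,285)),("tqS",(160,215,150,215,180,250))):
    Q=box(*f,P=s)
    if len(Q)>2: print(n,rect(Q),Q.min(0),Q.max(0))
a=np.load("top.npz")["im"][180:270,200:500]; b=np.load("scene.npz")["im"][140:250,160:440]
out=np.vstack([cv2.resize(a,(750,225),interpolation=3),cv2.resize(b,(750,295),interpolation=3)])
cv2.imwrite("pics/c1.png",out[...,::-1])
E
```

```text
table z -0.3297159312912754
base (array([505.8, 117.7]), array([448.5, 197.9]), 87.45378875732422, 4086)
beam (array([495.8, 116.2]), array([ 72.9, 348.5]), 7.5551438331604, 625) [469.3 -57.4 222.2] [542.4 292.7 252. ]
cheek (array([513. ,  36.9]), array([72.2, 91.7]), 34.45383071899414, 148) [469.6 -18.7 242. ] [542.   81.5 254.8]
poise (array([504.9,  93.8]), array([59. , 63.6]), 89.20296478271484, 76) [472.7  63.9 240.3] [536.2 123.2 301.4]
sample top (array([ 478.5, -287. ]), array([69.7, 71.2]), 25.815032958984375, 405) [ 434.1 -331.7   80.2] [ 522.7 -242.2   99. ]
grip (array([ 478.6, -287.4]), array([34.2, 16.7]), 24.76475715637207, 97) [ 461.5 -300.8  196.7] [ 494.9 -274.7  240.9]
loop (array([490.6, 272. ]), array([39.,  8.]), 4.099698543548584, 43) [471.2 266.6 255.4] [509.8 277.4 273.5]
tq1 (array([ 608.7, -341.2]), array([71.1, 71.4]), 76.5807876586914, 541) [ 568.1 -374.5   80. ] [ 650.1 -299.9  238.4]
tq2 (array([ 489.8, -412.3]), array([71.2, 69.7]), 85.74837493896484, 581) [ 453.7 -449.9   80.2] [ 525.1 -375.8  238.2]
mallet (array([376.5, 400.1]), array([79. , 70.8])
[... 453 characters left out ...]
rray([498.3, 117.9]), array([ 74.3, 349.7]), 8.230782508850098, 1164) [470.4 -56.  215.1] [545.2 291.8 251.8]
S poise (array([506.6, 105.8]), array([27. , 24.5]), 61.00653076171875, 102) [489.6  93.7 240. ] [518.  120.7 296.9]
S base (array([503.3, 106.7]), array([142.4, 389. ]), 3.5016722679138184, 4087) [424. -90.  10.] [584.9 302.8  25.3]
S cheek (array([494.9,  40.2]), array([43.4, 68.1]), 13.562749862670898, 119) [470.5   9.2 240. ] [515.1  78.1 249.7]
S loop (array([492.2, 271.4]), array([42.9,  7.7]), 1.7813811302185059, 52) [470.9 267.  255.8] [513.7 275.8 272.5]
tqS (array([ 548.7, -349. ]), array([159. , 135.6]), 6.104462623596191, 397) [ 462.6 -422.   180.6] [ 627.7 -286.1  234.3]
```

View pics/c1.png

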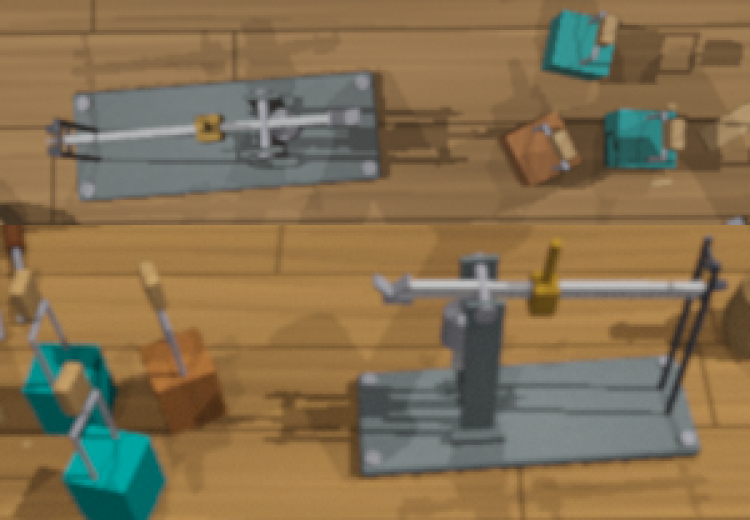

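The crop shows the hook's V at the right end of the beam in the top strip (345,115) and the tip on the loop at the left. The oak sample is at (545,150), with its bar and grip running obliquely. Next I'll fit the scale and sample axes.

```bash
cat >> h.py <<'E'
def beamfit(P,im,u=(295,435),v=(140,180),base=np.array([506.,46.]),y=np.array([-.058,.9983])):
    """points near beam line -> local coords (x across, s along from pivot, z)"""
    Q=P[v[0]:v[1],u[0]:u[1]].reshape(-1,3);C=im[v[0]:v[1],u[0]:u[1]].reshape(-1,3)
    d=Q[:,:2]-base; s=d@y; x=d@np.array([y[1],-y[0]])
    return x,s,Q[:,2],C
E
python3 - <<'E'
from h import *
np.set_printoptions(precision=2,suppress=True,linewidth=150)
for n,uv in(("scene",((285,440),(130,250))),("top",((212,365),(195,270)))):
    t=np.load(n+".npz");P,im=t["P"],t["im"]
    Q=P[uv[1][0]:uv[1][1],uv[0][0]:uv[0][1]].reshape(-1,3)
    B=Q[(Q[:,2]>12)&(Q[:,2]<24)]
    print(n,"base",cv2.minAreaRect(B[:,:2].astype(np.float32)),np.median(B[:,2]))
    x,s,z,C=beamfit(P,im,*uv)
    # beam top pts, outboard between poise & loop
    for lo,hi in((85,205),(-75,-30)):
        m=(abs(x)<15)&(s>lo)&(s<hi)&(z>205)&(z<260)
        f=np.polyfit(s[m],x[m],1);g=np.polyfit(s[m],z[m],1);print(lo,hi,m.sum(),"x(s)",f,"z(s)",g)
    m=(abs(x)<15)&(s<-60)&(s>-125)&(z>200)
    for k in range(-125,-60,5):
        q=m&(s>=k)&(s<k+5)
        if q.any():print(k,q.sum(),z[q].min().round(1),z[q].max().round(1),np.median(x[q]).round(1))
    m=(abs(x)<30)&(s>25)&(s<90)&(z>258);print("post",m.sum(),np.median(x[m]),np.median(s[m]),s[m].min(),s[m].max(),z[m].max())
E
```

```text
scene base ((495.7677917480469, 152.50625610351562), (175.63092041015625, 490.7822570800781), 9.149397850036621) 18.24407814343857
85 205 279 x(s) [-0.01  1.91] z(s) [ -0.11 238.62]
-75 -30 115 x(s) [-0.04  0.69] z(s) [ -0.04 238.17]
-110 1 252.4 252.4 8.0
-105 11 249.4 256.8 2.0
-100 16 225.4 252.9 2.7
-95 17 225.0 249.2 5.6
-90 13 223.4 241.2 4.0
-85 19 225.8 246.5 4.3
-80 21 224.5 250.7 4.9
-75 22 226.0 254.5 5.2
-70 15 225.3 247.5 3.8
-65 12 232.0 245.8 3.0
post 58 3.923247375702707 67.17885580820848 61.87807989467588 74.31008015888928 296.88115278564
top base ((517.5472412109375, 112.40694427490234), (220.50181579589844, 437.5621337890625), 3.397916316986084) 17.877383510613527
85 205 133 x(s) [-0.01 -0.72] z(s) [ -0.08 238.52]
-75 -30 59 x(s) [0.05 2.03] z(s) [ -0.29 228.55]
-105 12 245.4 258.0 -0.7
-100 10 241.6 258.5 1.2
-95 10 240.8 247.6 0.4
-90 10 235.4 243.6 -0.5
-85 11 235.3 246.7 -0.2
-80 10 244.2 252.9 -0.4
-75 9 245.7 255.9 0.2
-70 6 238.6 250.8 -3.5
-65 8 229.7 253.2 -0.7
post 25 -2.4192529444103013 67.04903529274267 61.75619937361603 74.88277731457102 301.384004271413
```

```bash
cat >> h.py <<'E'
from scipy.spatial.transform import Rotation as R
def down(yaw_y):  # tool pointing down, tool y at angle yaw_y (deg) in world xy
    a=np.radians(yaw_y);y=np.array([np.cos(a),np.sin(a),0]);z=np.array([0,0,-1.]);return R.from_matrix(np.stack([np.cross(y,z),y,z],1))
def plan(*tg):
    """tg: (x,y,z,yaw) -> fractions from the current measured pose"""
    s=arm.read_state();p=np.array(s["position"]);r=R.from_quat(s["ee_rot"]);y=r.as_matrix()[:,1]
    print("t%.2f p"%s["clock"],p.round(1),"yaw %.1f"%np.degrees(np.arctan2(y[1],y[0])),"w %.1f"%s["gripper_width"],"F",np.round(s["contact_force"],2),"g %.1f"%s["grasp_force"])
    for t in tg:
        print((r.inv().apply(np.array(t[:3])-p)/200).round(4),((r.inv()*down(t[3])).as_rotvec()/np.pi).round(4))
E
python3 - <<'E'
from h import *
plan((150,-607,460,104),(290,-460,470,108),(479,-287.4,470,115))
E
```

```text
t0.10 p [ 149.7 -606.6  403.7] yaw 103.8 w 85.0 F [ 0.64 -0.05  0.08] g 0.0
[-0.0012 -0.0016 -0.2814] [ 0.0006 -0.     -0.0009]
[-0.8568  0.5446 -0.3304] [ 0.0006 -0.     -0.0231]
[-1.9808  1.1564 -0.3293] [ 0.0006  0.     -0.062 ]
```

Request:
carry_out(rows=[[0,0,-0.28,0,0,0,0.2],[-0.43,0.27,-0.33,0,0,-0.01,0.2],[-0.86,0.54,-0.33,0,0,-0.023,0.2],[-0.99,0.58,-0.33,0,0,-0.03,0.2],[-0.99,0.58,-0.33,0,0,-0.03,0.2],[-0.99,0.58,-0.33,0,0,-0.03,0.2]])

```text
clock: 0.85
position: [315.9, -444.9, 470.6]
ee_rot: [-0.169, 0.986, 0.0, 0.0]
contact_force: [-0.2, -0.5, 0.2]
gripper_width: 51.0
grasp_force: 0.0
```

```bash
python3 - <<'E'
from h import *
plan((479,-287.4,440,115))
E
```

```text
t0.85 p [ 315.9 -444.9  470.6] yaw 109.5 w 51.0 F [-0.18 -0.48  0.17] g 0.0
[-1.0317  0.4701  0.1534] [ 0.0001  0.0001 -0.0305]
```

Request:
carry_out(rows=[[-0.3,0.14,0,0,0,-0.01,0.2],[-0.6,0.28,0.0,0,0,-0.02,0.2],[-0.9,0.42,0,0,0,-0.03,0.2],[-1,0.47,0,0,0,-0.03,0.2],[-1,0.47,0,0,0,-0.03,0.2],[-1,0.47,0,0,0,-0.03,0.2]])

```text
clock: 1.6
position: [471.5, -292.7, 470.3]
ee_rot: [-0.213, 0.977, 0.0, -0.0]
contact_force: [0.3, -0.4, 1.0]
gripper_width: 51.3
grasp_force: 0.0
```

```bash
python3 - <<'E'
from h import *
plan((479,-287.4,365,115))
im,d,c=grab("wrist");cv2.imwrite("pics/w1.png",im[...,::-1])
E
```

```text
t1.60 p [ 471.5 -292.7  470.3] yaw 114.6 w 51.3 F [ 0.3  -0.41  0.98] g 0.0
[-0.0457  0.0082  0.5266] [ 0.0002 -0.0003 -0.0022]
```

View pics/w1.png

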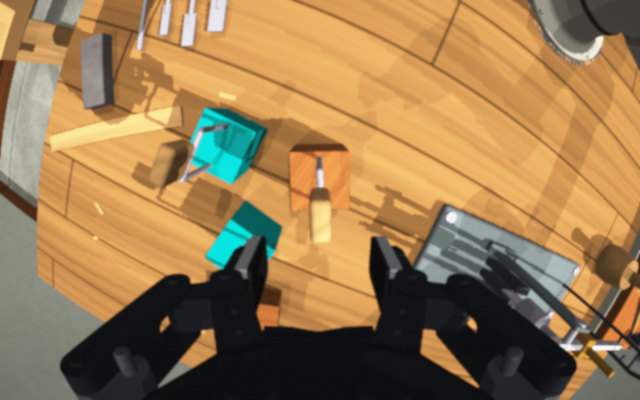

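The wrist view shows the grip at about (320,220), square and centred between the fingertips at (250,255) and (385,255). I'll descend and close.

Request:
carry_out(rows=[[-0.04,0.008,0.15,0,0,-0.002,0.2],[-0.046,0.008,0.35,0,0,-0.002,0.2],[-0.046,0.008,0.5,0,0,-0.002,0.2],[-0.046,0.008,0.525,0,0,-0.002,0.2],[-0.046,0.008,0.525,0,0,-0.002,0.2],[-0.046,0.008,0.525,0,0,-0.002,-1],[-0.046,0.008,0.525,0,0,-0.002,-1],[-0.046,0.008,0.525,0,0,-0.002,-1],[-0.046,0.008,0.525,0,0,-0.002,-1],[-0.046,0.008,0.525,0,0,-0.002,-1],[-0.046,0.008,0.525,0,0,-0.002,-1]])

```text
clock: 3.02
position: [480.0, -287.0, 367.1]
ee_rot: [-0.217, 0.976, -0.001, 0.001]
contact_force: [1.1, -0.1, 6.9]
gripper_width: 15.6
grasp_force: 59.9
```

```bash
python3 - <<'E'
from h import *
plan((479,-287.4,365,115))
E
```

```text
t3.02 p [ 480.  -287.   367.1] yaw 115.0 w 15.6 F [ 1.14 -0.14  6.91] g 59.9
[0.0056 0.0004 0.0106] [-0.0008  0.0005  0.0002]
```

```bash
python3 - <<'E'
from h import *
plan((480,-287,475,115),(517,-140,475,93.8))
E
```

```text
t3.02 p [ 480.  -287.   367.1] yaw 115.0 w 15.6 F [ 1.14 -0.14  6.91] g 59.9
[-0.0006 -0.0013 -0.5394] [-0.0008  0.0005  0.0002]
[-0.4793  0.5863 -0.5401] [-0.0007  0.0006  0.118 ]
```

Request:
carry_out(rows=[[0,0,-0.13,0,0,0,-1],[0,0,-0.3,0,0,0,-1],[0,0,-0.45,0,0,0,-1],[-0.05,0.06,-0.54,0,0,0.02,-1],[-0.14,0.16,-0.54,0,0,0.045,-1],[-0.23,0.28,-0.54,0,0,0.07,-1],[-0.32,0.39,-0.54,0,0,0.09,-1],[-0.4,0.5,-0.54,0,0,0.11,-1],[-0.46,0.56,-0.54,0,0,0.118,-1],[-0.48,0.585,-0.54,0,0,0.118,-1],[-0.48,0.585,-0.54,0,0,0.118,-1],[-0.48,0.585,-0.54,0,0,0.118,-1]])

```text
clock: 4.53
position: [516.9, -140.6, 473.3]
ee_rot: [-0.033, 0.999, 0.0, -0.001]
contact_force: [-0.3, 0.1, -4.8]
gripper_width: 15.1
grasp_force: 59.2
```

Request:
carry_out(rows=[[0,0,0,0,0,0,-1],[0,0,0,0,0,0,-1],[0,0,0,0,0,0,-1],[0,0,0,0,0,0,-1]])

```text
clock: 5.03
position: [517.1, -140.2, 473.7]
ee_rot: [-0.033, 0.999, 0.0, 0.0]
contact_force: [-0.4, -0.3, -3.9]
gripper_width: 15.3
grasp_force: 59.2
```

```bash
python3 - <<'E'
from h import *
np.set_printoptions(precision=1,suppress=True,linewidth=150)
plan((511,-43,475,93.8))
F=[]
for n in ("scene","top"):
    im,d,c=grab(n);P=cloud(d,c);F.append(arm.read_state()["contact_force"]);cv2.imwrite(f"pics/{n}2.png",im[...,::-1])
    m=(P[...,0]>440)&(P[...,0]<600)&(P[...,1]>-200)&(P[...,1]<-92)&(P[...,2]>185)&(P[...,2]<215)
    Q=P[m];print(n,cv2.minAreaRect(Q[:,:2].astype(np.float32)),len(Q),Q[:,2].max())
    m=(P[...,0]>440)&(P[...,0]<600)&(P[...,1]>-90)&(P[...,1]<0)&(P[...,2]>220)&(P[...,2]<270)
    Q=P[m];print("hook",np.median(Q[Q[:,1]<-30],0),Q.min(0),Q.max(0))
print(np.mean(F,0))
im=grab("wrist")[0];cv2.imwrite("pics/w2.png",im[...,::-1])
E
```

```text
t5.03 p [ 517.1 -140.2  473.7] yaw 93.8 w 15.3 F [-0.3 -0.3 -3.9] g 59.2
[-0.   0.5 -0. ] [ 0.  0. -0.]
scene ((516.8668212890625, -140.5742645263672), (71.94638061523438, 69.44317626953125), 4.676330089569092) 551 214.9891394964194
hook [515.8 -43.3 242.4] [502.5 -58.7 223. ] [520.9  -1.2 256.5]
top ((486.2317199707031, -141.53955078125), (11.800524711608887, 68.61477661132812), 4.269990921020508) 79 204.44811000487994
  return _methods._mean(a, axis=axis, dtype=dtype,
  ret = um.true_divide(
Traceback (most recent call last):
ValueError: zero-size array to reduction operation minimum which has no identity
```

Request:
carry_out(rows=[[0,0.08,0,0,0,0,-1],[0,0.18,0,0,0,0,-1],[0,0.28,0,0,0,0,-1],[0,0.38,0,0,0,0,-1],[0,0.45,0,0,0,0,-1],[0,0.485,0,0,0,0,-1],[0,0.485,0,0,0,0,-1],[0,0.485,0,0,0,0,-1],[0,0.485,0,0,0,0,-1]])

```text
clock: 6.25
position: [510.8, -43.8, 473.7]
ee_rot: [-0.033, 0.999, -0.0, -0.0]
contact_force: [-0.1, -0.5, -4.6]
gripper_width: 15.3
grasp_force: 59.3
```

```bash
python3 - <<'E'
from h import *
plan((511,-43,441,93.8),(511,-43,425,93.8))
im=grab("scene")[0];cv2.imwrite("pics/s3.png",cv2.resize(im[120:240,270:450],(780,520),interpolation=3)[...,::-1])
E
```

```text
t6.25 p [510.8 -43.8 473.7] yaw 93.7 w 15.3 F [-0.09 -0.49 -4.6 ] g 59.3
[-0.0012  0.004   0.1634] [-0.     -0.     -0.0004]
[-0.0012  0.004   0.2434] [-0.     -0.     -0.0004]
```

View pics/s3.png

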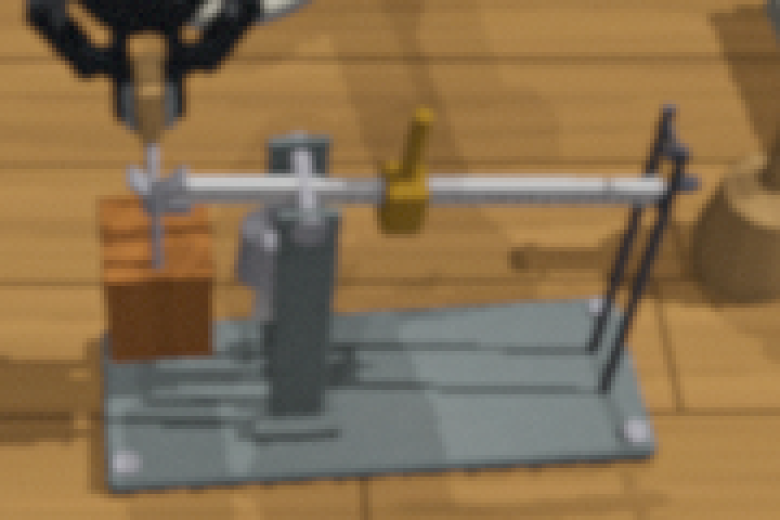

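The scene crop shows the stirrup around the beam, with the bar above the V at (150,170). The beam is tip-down on its stop. I'll lower slowly.

Request:
carry_out(rows=[[0,0.002,0.05,0,0,0,-1],[0,0.004,0.11,0,0,0,-1],[0,0.004,0.145,0,0,0,-1],[0,0.004,0.158,0,0,0,-1],[0,0.004,0.168,0,0,0,-1],[0,0.004,0.178,0,0,0,-1],[0,0.004,0.188,0,0,0,-1],[0,0.004,0.198,0,0,0,-1],[0,0.004,0.208,0,0,0,-1],[0,0.004,0.218,0,0,0,-1],[0,0.004,0.226,0,0,0,-1],[0,0.004,0.226,0,0,0,-1]])

```text
clock: 7.8
position: [510.9, -42.4, 428.5]
ee_rot: [-0.033, 0.999, 0.0, 0.0]
contact_force: [1.0, 1.4, -2.4]
gripper_width: 15.1
grasp_force: 59.6
```

```bash
cat >> h.py <<'E'
def tilt(n="scene",v=False):
    im,d,c=grab(n);P=cloud(d,c)
    uv=((285,440),(130,180)) if n=="scene" else ((212,365),(195,270))
    x,s,z,C=beamfit(P,im,*uv,base=np.array([505.,47.]),y=np.array([-.066,.9978]))
    m0=(s>-20)&(s<-0)|(s>25)&(s<210); m0&=(abs(x)<7)&(z>215)&(z<265)
    pp=(abs(x)<15)&(s>25)&(s<210)&(z>262); sp=np.median(s[pp]) if pp.any() else np.nan
    m0&=abs(s-sp)>25
    # top edge: highest z per 10 mm bin
    b=np.floor(s[m0]/8);S=[];Z=[]
    for k in np.unique(b):
        q=b==k
        if q.sum()>3: S.append(s[m0][q].mean());Z.append(np.percentile(z[m0][q],80))
    f=np.polyfit(S,Z,1)
    for _ in range(2):
        r=abs(np.polyval(f,S)-Z)<3;f=np.polyfit(np.array(S)[r],np.array(Z)[r],1)
    print(n,"tilt %.4f z0 %.1f  post s %.1f z %.0f (n%d, bins%d)"%(f[0],f[1],sp,np.nanmax(z[pp]) if pp.any() else 0,pp.sum(),r.sum()))
    return im
E
python3 - <<'E'
from h import *
plan((511,-43,424.4,93.8))
tilt();tilt("top");plan()
E
```

```text
t7.80 p [510.9 -42.4 428.5] yaw 93.8 w 15.1 F [ 0.96  1.39 -2.35] g 59.6
[-0.0003 -0.0028  0.0203] [ 0.0001  0.0002 -0.0001]
scene tilt 0.0445 z0 240.4  post s 60.2 z 305 (n61, bins22)
top tilt 0.3119 z0 187.7  post s 70.3 z 599 (n555, bins2)
t7.90 p [510.9 -42.5 428.6] yaw 93.8 w 15.1 F [ 0.83  0.92 -1.65] g 59.6
```

Request:
carry_out(rows=[[0,0,0.005,0,0,0,-1],[0,0,0.01,0,0,0,-1],[0,0,0.015,0,0,0,-1],[0,0,0.015,0,0,0,-1]])

```text
clock: 8.4
position: [510.9, -42.4, 425.5]
ee_rot: [-0.033, 0.999, 0.0, 0.0]
contact_force: [1.4, 2.9, -2.7]
gripper_width: 15.8
grasp_force: 59.6
```

Request:
carry_out(rows=[[0,0,0.0025,0,0,0,-1],[0,0,0.0025,0,0,0,-1]])

```text
clock: 8.65
position: [510.9, -42.4, 425.0]
ee_rot: [-0.033, 0.999, 0.0, 0.0]
contact_force: [0.7, 4.3, -2.5]
gripper_width: 15.2
grasp_force: 59.6
```

Request:
carry_out(rows=[[0,0,0.0025,0,0,0,-1],[0,0,0.0025,0,0,0,-1]])

```text
clock: 8.9
position: [510.8, -42.4, 424.8]
ee_rot: [-0.033, 0.999, 0.0, 0.0]
contact_force: [0.8, 5.7, -1.0]
gripper_width: 15.3
grasp_force: 59.8
```

```bash
python3 - <<'E'
from h import *
tilt();plan()
E
```

```text
scene tilt 0.0827 z0 240.3  post s 57.9 z 308 (n72, bins21)
t8.95 p [510.8 -42.4 424.7] yaw 93.8 w 15.2 F [0.87 4.68 0.09] g 59.8
```

Request:
carry_out(rows=[[0,0.003,0.001,0,0,0,-1],[0,0.004,0.001,0,0,0,-1]])

```text
clock: 9.2
position: [510.8, -42.0, 424.7]
ee_rot: [-0.033, 0.999, -0.0, 0.0]
contact_force: [2.2, 1.6, -0.5]
gripper_width: 15.2
grasp_force: 59.9
```

```bash
python3 - <<'E'
from h import *
tilt();plan()
E
```

```text
scene tilt 0.0840 z0 240.5  post s 57.8 z 307 (n71, bins21)
t9.25 p [510.8 -42.  424.7] yaw 93.8 w 15.4 F [ 1.37  2.25 -0.24] g 59.9
```

Request:
carry_out(rows=[[0,0,0,0,0,0,-0.6],[0,0,0,0,0,0,-0.5],[0,0,0,0,0,0,-0.3],[0,0,0,0,0,0,-0.1],[0,0,0,0,0,0,0],[0,0,0,0,0,0,0],[0,0,0,0,0,0,0],[0,0,0,0,0,0,0]])

```text
clock: 10.25
position: [510.7, -41.8, 424.3]
ee_rot: [-0.033, 0.999, -0.0, -0.0]
contact_force: [-0.1, -0.3, -0.8]
gripper_width: 42.3
grasp_force: 0.0
```

```bash
python3 - <<'E'
from h import *
im=tilt();cv2.imwrite("pics/s4.png",cv2.resize(im[120:240,270:450],(780,520),interpolation=3)[...,::-1]);plan()
E
```

```text
scene tilt 0.0875 z0 239.9  post s 58.2 z 307 (n70, bins21)
t10.30 p [510.7 -41.8 424.3] yaw 93.8 w 42.7 F [ 0.63 -0.15  0.01] g 0.0
```

View pics/s4.png

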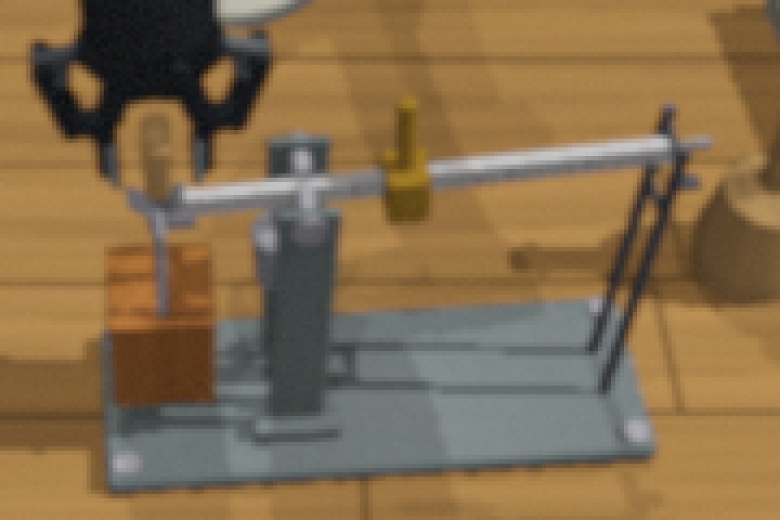

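The sample hangs freely: bar in the V at (160,205), grip clear of both fingers, tip up on its stop. I'll rise and go over to the post.

Request:
carry_out(rows=[[0,0,-0.1,0,0,0,0],[0,0,-0.25,0,0,0,0],[0,0,-0.4,0,0,0,0],[0,0.15,-0.45,0,0,0,0],[0,0.4,-0.45,0,0,0,0],[0,0.6,-0.45,0,0,0,0],[0,0.7,-0.45,0,0,0,0],[0,0.74,-0.45,0,0,0,0],[0,0.74,-0.45,0,0,0,0]])

```text
clock: 11.42
position: [501.0, 106.0, 514.2]
ee_rot: [-0.033, 0.999, -0.0, -0.0]
contact_force: [-0.2, 0.3, 0.2]
gripper_width: 42.5
grasp_force: 0.0
```

```bash
python3 - <<'E'
from h import *
plan((501,106,435,93.8))
tilt()
im,d,c=grab("wrist");cv2.imwrite("pics/w5.png",im[...,::-1])
E
```

```text
t11.43 p [501.  106.  514.2] yaw 93.8 w 42.5 F [-0.19  0.32  0.22] g 0.0
[-3.000e-04  2.000e-04  3.962e-01] [-0.0001 -0.0001  0.    ]
scene tilt 0.0853 z0 240.2  post s 57.7 z 362 (n115, bins21)
```

View pics/w5.png

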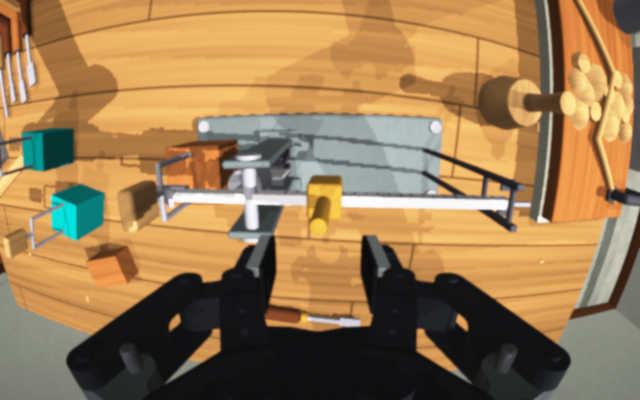

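The post at (319,215) lies midway between the finger pads at (268,265) and (370,265). I'll straddle it, then push outward.

Request:
carry_out(rows=[[0,0,0.12,0,0,0,0],[0,0,0.26,0,0,0,0],[0,0,0.36,0,0,0,0],[0,0,0.39,0,0,0,0],[0,0,0.39,0,0,0,0],[0,0.03,0.39,0,0,0,0],[0,0.05,0.39,0,0,0,0],[0,0.07,0.39,0,0,0,0],[0,0.09,0.39,0,0,0,0],[0,0.11,0.39,0,0,0,0],[0,0.13,0.39,0,0,0,0],[0,0.15,0.39,0,0,0,0]])

```text
clock: 13.02
position: [499.0, 136.0, 436.3]
ee_rot: [-0.033, 0.999, -0.0, 0.0]
contact_force: [0.5, -2.2, 0.5]
gripper_width: 42.7
grasp_force: 1.2
```

```bash
python3 - <<'E'
from h import *
plan((501,106,435,93.8))
im=tilt();cv2.imwrite("pics/s6.png",cv2.resize(im[100:220,270:450],(780,520),interpolation=3)[...,::-1])
E
```

```text
t13.03 p [499.  136.  436.3] yaw 93.8 w 42.7 F [ 0.54 -2.16  0.5 ] g 1.2
[-1.000e-04 -1.505e-01  6.600e-03] [-0.0001  0.     -0.0002]
scene tilt 0.0603 z0 240.5  post s 77.6 z 365 (n615, bins22)
```

View pics/s6.png

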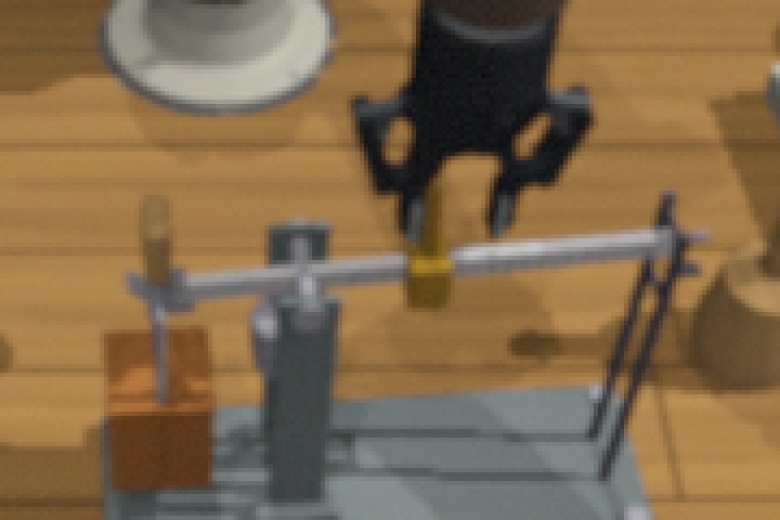

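The crop shows the rear finger at (410,220) pushing the post, poise moved outward and the beam still tip-up. The push is about 2.2 N, so I'll continue slowly.

Request:
carry_out(rows=[[0,0.0125,0,0,0,0,0],[0,0.025,0,0,0,0,0],[0,0.0375,0,0,0,0,0],[0,0.05,0,0,0,0,0],[0,0.0625,0,0,0,0,0],[0,0.075,0,0,0,0,0],[0,0.0875,0,0,0,0,0],[0,0.1,0,0,0,0,0],[0,0.1125,0,0,0,0,0],[0,0.125,0,0,0,0,0],[0,0.1375,0,0,0,0,0],[0,0.15,0,0,0,0,0]])

```text
clock: 14.58
position: [497.0, 165.9, 436.3]
ee_rot: [-0.033, 0.999, -0.0, -0.0]
contact_force: [0.8, -2.5, 0.1]
gripper_width: 42.1
grasp_force: 1.1
```

```bash
python3 - <<'E'
from h import *
# post visible: yellow pixels in the scene view, body & post
def poise():
    im,d,c=grab("scene");P=cloud(d,c);h=cv2.cvtColor(im,cv2.COLOR_RGB2HSV)
    x,s,z,C=beamfit(P,im,(285,440),(120,185),base=np.array([505.,47.]),y=np.array([-.066,.9978]))
    hh=h[120:185,285:440].reshape(-1,3);m=(hh[:,0]>18)&(hh[:,0]<32)&(hh[:,1]>150)&(abs(x)<25)&(z>205)
    b=m&(z<246);t=m&(z>262);print("body s %.1f (%.1f..%.1f) n%d post s %.1f z %.1f n%d"%(s[b].mean(),s[b].min(),s[b].max(),b.sum(),s[t].mean(),z[t].mean(),t.sum()))
plan();tilt();poise()
E
```

```text
t14.57 p [497.  165.9 436.3] yaw 93.8 w 42.1 F [ 0.79 -2.47  0.13] g 1.1
scene tilt 0.0446 z0 240.1  post s 108.1 z 362 (n605, bins22)
body s 105.6 (94.0..118.4) n67 post s 104.2 z 286.6 n28
```

Request:
carry_out(rows=[[0,0.0125,0,0,0,0,0],[0,0.025,0,0,0,0,0],[0,0.04,0,0,0,0,0],[0,0.04,0,0,0,0,0],[0,0.03,0,0,0,0,0],[0,0.02,0,0,0,0,0],[0,0.01,0,0,0,0,0],[0,0,0,0,0,0,0],[0,-0.01,0,0,0,0,0],[0,-0.02,0,0,0,0,0],[0,-0.03,0,0,0,0,0],[0,-0.035,0,0,0,0,0]])

```text
clock: 16.18
position: [497.5, 158.7, 436.3]
ee_rot: [-0.033, 0.999, -0.0, -0.0]
contact_force: [0.8, -0.7, 0.7]
gripper_width: 42.3
grasp_force: 0.0
```

Request:
carry_out(rows=[[0,0,0,0,0,0,0],[0,0,0,0,0,0,0],[0,0,0,0,0,0,0],[0,0,0,0,0,0,0]])

```text
clock: 16.68
position: [497.4, 158.8, 436.3]
ee_rot: [-0.033, 0.999, -0.0, -0.0]
contact_force: [-0.6, 0.4, -0.9]
gripper_width: 42.6
grasp_force: 0.0
```

```bash
cat >> h.py <<'E'
def poise():
    im,d,c=grab("scene");P=cloud(d,c);h=cv2.cvtColor(im,cv2.COLOR_RGB2HSV)
    x,s,z,C=beamfit(P,im,(285,440),(120,185),base=np.array([505.,47.]),y=np.array([-.066,.9978]))
    hh=h[120:185,285:440].reshape(-1,3);m=(hh[:,0]>18)&(hh[:,0]<32)&(hh[:,1]>150)&(abs(x)<25)&(z>205)
    b=m&(z<246);t=m&(z>262);print("body s %.1f (%.1f..%.1f) n%d post s %.1f z %.1f n%d"%(s[b].mean(),s[b].min(),s[b].max(),b.sum(),s[t].mean(),z[t].mean(),t.sum()))
E
python3 - <<'E'
from h import *
plan();tilt();poise()
E
```

```text
t16.68 p [497.4 158.8 436.3] yaw 93.8 w 42.6 F [-0.57  0.39 -0.86] g 0.0
scene tilt 0.0819 z0 240.5  post s 109.3 z 363 (n620, bins22)
body s 113.7 (100.4..127.8) n51 post s 109.3 z 289.9 n54
```

Request:
carry_out(rows=[[0,0.03,0,0,0,0,0],[0,0.045,0,0,0,0,0],[0,0.06,0,0,0,0,0],[0,0.075,0,0,0,0,0],[0,0.088,0,0,0,0,0],[0,0.1,0,0,0,0,0],[0,0.09,0,0,0,0,0],[0,0.077,0,0,0,0,0],[0,0.064,0,0,0,0,0],[0,0.051,0,0,0,0,0],[0,0.038,0,0,0,0,0],[0,0.025,0,0,0,0,0]])

```text
clock: 18.27
position: [497.1, 163.6, 436.3]
ee_rot: [-0.033, 0.999, 0.0, 0.0]
contact_force: [-0.4, 0.7, 0.2]
gripper_width: 42.4
grasp_force: 0.0
```

Request:
carry_out(rows=[[0,0,0,0,0,0,0],[0,0,0,0,0,0,0],[0,0,0,0,0,0,0],[0,0,0,0,0,0,0],[0,0,0,0,0,0,0]])

```text
clock: 18.9
position: [497.1, 163.8, 436.3]
ee_rot: [-0.033, 0.999, 0.0, 0.0]
contact_force: [-0.7, 0.3, -0.5]
gripper_width: 42.7
grasp_force: 0.0
```

```bash
python3 - <<'E'
from h import *
plan();tilt();poise()
E
```

```text
t18.90 p [497.1 163.8 436.3] yaw 93.8 w 42.7 F [-0.69  0.34 -0.49] g 0.0
scene tilt 0.0850 z0 240.4  post s 115.6 z 363 (n634, bins22)
body s 121.0 (108.1..133.8) n54 post s 116.3 z 288.1 n50
```

Request:
carry_out(rows=[[0,0.03,0,0,0,0,0],[0,0.045,0,0,0,0,0],[0,0.06,0,0,0,0,0],[0,0.075,0,0,0,0,0],[0,0.085,0,0,0,0,0],[0,0.095,0,0,0,0,0],[0,0.085,0,0,0,0,0],[0,0.073,0,0,0,0,0],[0,0.06,0,0,0,0,0],[0,0.047,0,0,0,0,0],[0,0.034,0,0,0,0,0],[0,0.02,0,0,0,0,0]])

```text
clock: 20.5
position: [496.9, 167.6, 436.3]
ee_rot: [-0.033, 0.999, 0.0, 0.0]
contact_force: [-0.6, 0.1, -0.1]
gripper_width: 42.7
grasp_force: 0.0
```

Request:
carry_out(rows=[[0,0,0,0,0,0,0],[0,0,0,0,0,0,0],[0,0,0,0,0,0,0],[0,0,0,0,0,0,0],[0,0,0,0,0,0,0]])

```text
clock: 21.12
position: [496.9, 167.8, 436.3]
ee_rot: [-0.033, 0.999, 0.0, -0.0]
contact_force: [0.1, 0.8, 0.3]
gripper_width: 42.5
grasp_force: 0.0
```

```bash
python3 - <<'E'
from h import *
plan();tilt();poise()
E
```

```text
t21.12 p [496.9 167.8 436.3] yaw 93.8 w 42.5 F [0.06 0.8  0.34] g 0.0
scene tilt 0.0855 z0 240.3  post s 119.9 z 362 (n630, bins21)
body s 124.4 (111.5..137.6) n55 post s 120.6 z 287.1 n45
```

Request:
carry_out(rows=[[0,0.03,0,0,0,0,0],[0,0.05,0,0,0,0,0],[0,0.065,0,0,0,0,0],[0,0.08,0,0,0,0,0],[0,0.092,0,0,0,0,0],[0,0.104,0,0,0,0,0],[0,0.092,0,0,0,0,0],[0,0.08,0,0,0,0,0],[0,0.067,0,0,0,0,0],[0,0.054,0,0,0,0,0],[0,0.041,0,0,0,0,0],[0,0.028,0,0,0,0,0]])

```text
clock: 22.72
position: [496.5, 173.2, 436.3]
ee_rot: [-0.033, 0.999, 0.0, 0.0]
contact_force: [0.7, 0.0, 0.0]
gripper_width: 42.8
grasp_force: 0.0
```

Request:
carry_out(rows=[[0,0,0,0,0,0,0],[0,0,0,0,0,0,0],[0,0,0,0,0,0,0],[0,0,0,0,0,0,0],[0,0,0,0,0,0,0]])

```text
clock: 23.35
position: [496.5, 173.4, 436.3]
ee_rot: [-0.033, 0.999, 0.0, -0.0]
contact_force: [0.6, -0.2, 0.5]
gripper_width: 42.6
grasp_force: 0.0
```

```bash
python3 - <<'E'
from h import *
plan();tilt();poise()
E
```

```text
t23.35 p [496.5 173.4 436.3] yaw 93.8 w 42.6 F [ 0.65 -0.19  0.49] g 0.0
scene tilt 0.0839 z0 240.5  post s 125.0 z 362 (n627, bins22)
body s 130.4 (117.1..143.8) n54 post s 125.8 z 289.2 n43
```

Request:
carry_out(rows=[[0,0.03,0,0,0,0,0],[0,0.05,0,0,0,0,0],[0,0.065,0,0,0,0,0],[0,0.08,0,0,0,0,0],[0,0.092,0,0,0,0,0],[0,0.106,0,0,0,0,0],[0,0.094,0,0,0,0,0],[0,0.08,0,0,0,0,0],[0,0.067,0,0,0,0,0],[0,0.054,0,0,0,0,0],[0,0.041,0,0,0,0,0],[0,0.028,0,0,0,0,0]])

```text
clock: 24.95
position: [496.1, 178.7, 436.4]
ee_rot: [-0.033, 0.999, 0.0, 0.0]
contact_force: [-0.3, -0.6, 0.2]
gripper_width: 42.6
grasp_force: 0.0
```

Request:
carry_out(rows=[[0,0,0,0,0,0,0],[0,0,0,0,0,0,0],[0,0,0,0,0,0,0],[0,0,0,0,0,0,0],[0,0,0,0,0,0,0]])

```text
clock: 25.58
position: [496.1, 179.0, 436.3]
ee_rot: [-0.033, 0.999, 0.0, -0.0]
contact_force: [-0.2, 0.1, -0.2]
gripper_width: 42.5
grasp_force: 0.0
```

```bash
python3 - <<'E'
from h import *
plan();tilt();poise()
E
```

```text
t25.57 p [496.1 179.  436.3] yaw 93.8 w 42.5 F [-0.16  0.09 -0.22] g 0.0
scene tilt 0.0771 z0 240.1  post s 131.7 z 362 (n627, bins21)
body s 136.9 (123.2..149.8) n53 post s 132.5 z 287.4 n52
```

Request:
carry_out(rows=[[0,0.03,0,0,0,0,0],[0,0.05,0,0,0,0,0],[0,0.065,0,0,0,0,0],[0,0.08,0,0,0,0,0],[0,0.092,0,0,0,0,0],[0,0.103,0,0,0,0,0],[0,0.094,0,0,0,0,0],[0,0.08,0,0,0,0,0],[0,0.067,0,0,0,0,0],[0,0.054,0,0,0,0,0],[0,0.041,0,0,0,0,0],[0,0.028,0,0,0,0,0]])

```text
clock: 27.18
position: [495.8, 184.3, 436.3]
ee_rot: [-0.033, 0.999, 0.0, 0.0]
contact_force: [-0.0, 0.6, -0.2]
gripper_width: 42.5
grasp_force: 0.0
```

Request:
carry_out(rows=[[0,0,0,0,0,0,0],[0,0,0,0,0,0,0],[0,0,0,0,0,0,0],[0,0,0,0,0,0,0],[0,0,0,0,0,0,0],[0,0,0,0,0,0,0],[0,0,0,0,0,0,0],[0,0,0,0,0,0,0]])

```text
clock: 28.18
position: [495.8, 184.5, 436.3]
ee_rot: [-0.033, 0.999, -0.0, -0.0]
contact_force: [0.6, 0.0, -0.0]
gripper_width: 43.0
grasp_force: 0.0
```

```bash
python3 - <<'E'
from h import *
plan();tilt();tilt();poise()
E
```

```text
t28.18 p [495.8 184.5 436.3] yaw 93.8 w 43.0 F [ 0.55  0.03 -0.02] g 0.0
scene tilt 0.0359 z0 240.0  post s 138.0 z 362 (n613, bins21)
scene tilt 0.0372 z0 240.2  post s 138.0 z 360 (n614, bins21)
body s 140.9 (127.9..153.6) n68 post s 138.4 z 286.8 n45
```

Request:
carry_out(rows=[[0,0.03,0,0,0,0,0],[0,0.05,0,0,0,0,0],[0,0.065,0,0,0,0,0],[0,0.077,0,0,0,0,0],[0,0.086,0,0,0,0,0],[0,0.095,0,0,0,0,0],[0,0.085,0,0,0,0,0],[0,0.073,0,0,0,0,0],[0,0.06,0,0,0,0,0],[0,0.047,0,0,0,0,0],[0,0.034,0,0,0,0,0],[0,0.02,0,0,0,0,0]])

```text
clock: 29.82
position: [495.5, 188.3, 436.3]
ee_rot: [-0.033, 0.999, 0.0, 0.0]
contact_force: [0.4, 0.4, 0.1]
gripper_width: 42.7
grasp_force: 0.0
```

Request:
carry_out(rows=[[0,0,0,0,0,0,0],[0,0,0,0,0,0,0],[0,0,0,0,0,0,0],[0,0,0,0,0,0,0],[0,0,0,0,0,0,0],[0,0,0,0,0,0,0],[0,0,0,0,0,0,0],[0,0,0,0,0,0,0]])

```text
clock: 30.82
position: [495.5, 188.5, 436.3]
ee_rot: [-0.033, 0.999, -0.0, -0.0]
contact_force: [0.3, -0.3, 0.2]
gripper_width: 42.7
grasp_force: 0.0
```

```bash
python3 - <<'E'
from h import *
plan();tilt();im=tilt();poise();cv2.imwrite("pics/s7.png",cv2.resize(im[100:220,270:450],(780,520),interpolation=3)[...,::-1])
E
```

```text
t30.82 p [495.5 188.5 436.3] yaw 93.8 w 42.7 F [ 0.35 -0.29  0.18] g 0.0
scene tilt 0.0179 z0 240.1  post s 140.5 z 360 (n603, bins22)
scene tilt 0.0161 z0 240.5  post s 140.9 z 360 (n605, bins21)
body s 142.7 (129.1..155.8) n78 post s 140.7 z 285.7 n38
```

Request:
carry_out(rows=[[0,0.03,0,0,0,0,0],[0,0.05,0,0,0,0,0],[0,0.063,0,0,0,0,0],[0,0.075,0,0,0,0,0],[0,0.083,0,0,0,0,0],[0,0.09,0,0,0,0,0],[0,0.08,0,0,0,0,0],[0,0.068,0,0,0,0,0],[0,0.055,0,0,0,0,0],[0,0.042,0,0,0,0,0],[0,0.028,0,0,0,0,0],[0,0.015,0,0,0,0,0]])

```text
clock: 32.48
position: [495.3, 191.3, 436.3]
ee_rot: [-0.033, 0.999, 0.0, 0.0]
contact_force: [-0.3, 0.2, -1.0]
gripper_width: 42.3
grasp_force: 0.0
```

Request:
carry_out(rows=[[0,0,0,0,0,0,0],[0,0,0,0,0,0,0],[0,0,0,0,0,0,0],[0,0,0,0,0,0,0],[0,0,0,0,0,0,0],[0,0,0,0,0,0,0],[0,0,0,0,0,0,0],[0,0,0,0,0,0,0]])

```text
clock: 33.48
position: [495.3, 191.5, 436.3]
ee_rot: [-0.033, 0.999, 0.0, -0.0]
contact_force: [-0.7, 0.2, 0.1]
gripper_width: 42.7
grasp_force: 0.0
```

```bash
python3 - <<'E'
from h import *
plan();tilt();im=tilt();poise();cv2.imwrite("pics/s8.png",cv2.resize(im[100:220,270:450],(780,520),interpolation=3)[...,::-1])
E
```

```text
t33.48 p [495.3 191.5 436.3] yaw 93.8 w 42.7 F [-0.72  0.23  0.06] g 0.0
scene tilt -0.0096 z0 240.7  post s 144.1 z 360 (n602, bins21)
scene tilt -0.0068 z0 240.5  post s 143.9 z 361 (n595, bins21)
body s 143.3 (130.7..157.6) n119 post s 144.2 z 284.6 n39
```

View pics/s8.png

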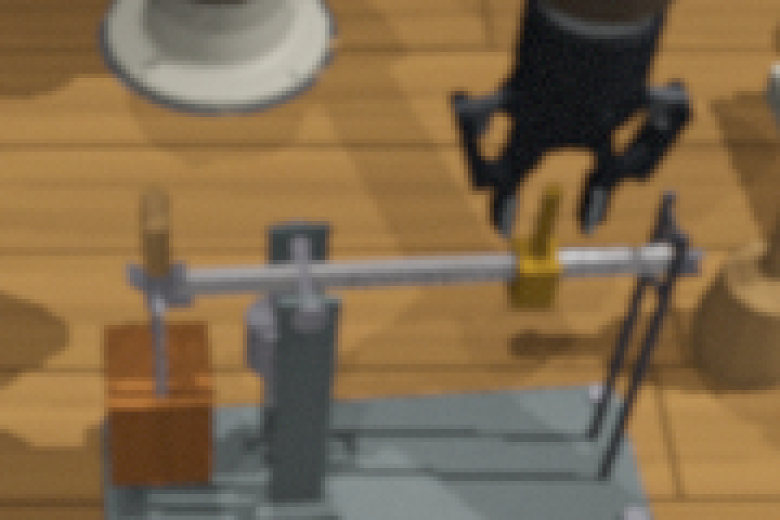

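The crop shows the beam floating with the tip near mid-loop at (700,262). The post at (548,215) is clear of both fingers and the sample hangs upright. I'll check the tilt reading against the initial stop (-0.085), where the true value is known.

Request:
carry_out(rows=[[0,0,-0.1,0,0,0,0],[0,0,-0.25,0,0,0,0],[0,0,-0.45,0,0,0,0],[0,0,-0.6,0,0,0,0],[0,0,-0.6,0,0,0,0],[0,0,-0.6,0,0,0,0],[0,0,-0.6,0,0,0,0],[0,0,-0.6,0,0,0,0]])

```text
clock: 34.62
position: [495.4, 191.6, 555.4]
ee_rot: [-0.033, 0.999, -0.0, -0.001]
contact_force: [-0.6, -0.1, 1.0]
gripper_width: 42.4
grasp_force: 0.0
```

```bash
python3 - <<'E'
import h
from h import *
plan();tilt();tilt();tilt();plan()
t=np.load("scene.npz");c=arm.calibration("scene");h.grab=lambda n:(t["im"],t["d"],c)
tilt()
E
```

```text
t34.62 p [495.4 191.6 555.4] yaw 93.8 w 42.4 F [-0.59 -0.07  1.04] g 0.0
scene tilt -0.0064 z0 240.3  post s 143.4 z 302 (n62, bins21)
scene tilt -0.0110 z0 240.6  post s 143.1 z 301 (n60, bins21)
scene tilt -0.0103 z0 240.3  post s 143.1 z 301 (n60, bins21)
t34.77 p [495.3 191.6 556. ] yaw 93.8 w 42.6 F [ 0.72 -0.21  0.16] g 0.0
scene tilt -0.0826 z0 240.3  post s 66.2 z 297 (n54, bins20)
```

The tilt reading is within about 0.003 rad at both stops. The beam now stands at about -0.009 rad and steady, and the arm is clear, so I'm handing in.

```bash
python3 -c "
from bench import arm
print(arm.job_done())"
```

```text
the job is handed in; nothing more can be done
None
```

The oak sample hangs free in the hook, and the beam floats steady at about -0.009 rad (limit ±0.026) with the arm clear; I handed the job in at about 35 s, and no verdict came back.

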